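# Load a plaque into the marking box through its light flap

### The arm

A 7-joint arm with a two-finger parallel gripper is mounted at the origin on a cart in front of the work surface, level with it; the furniture and walls round the work are solid. World frame = base frame: x ahead of the robot, y to its left, z up, the work surface at z = 0. Lengths are in mm, angles in rad, forces in N, time in s.
With the tool pointing down it reaches from about 400 to 875 mm from the base axis. Payload 6.5 kg.
Tool frame: the origin (TCP) lies between the finger pads; the fingertips stand 17 mm ahead of it and the grasp point (between the pads) lies 2 mm behind it; z points along the fingers, y is the line along which they close (so a half turn about z gives the same grasp; the last joint's range is limited). The gripper opens to 85 mm and grips with 20 to 120 N. Pads are 22 mm wide; open, the fingers measure 114 mm over their backs; the gripper's body (76 mm by 85 mm) begins 54 mm behind the grasp point. The pads swing forward as they close: fully open they stand 13 mm farther back than shut.
Start: joints at [1.176, 0.536, -0.004, 1.538, 0.003, 1.067, -0.071], TCP at [209.885, -615.174, 208.59] pointing down, gripper open.
Joint ranges: [-2.7, 2.7], [-0.37, 2.16], [-1.27, 1.26], [0.24, 2.4], [-1.31, 4.45], [0.19, 1.91], [-2.76, 2.76]. Speed limits (rad/s): [2.39, 2.39, 3.14, 3.14, 3.14, 3.14, 3.14].

### API

Orientations are given as a rotation vector (axis times angle).
In Python, from bench import status, viewer, job gives the robot as it stands.
- The arm moves only by the tool arm_command, never from a script. Its argument "rows" is a list that holds one entry, the list of rows, each a list of 5 numbers: the finger opening in mm, from 0 to 85.4, then the shift along the tool's x, y, z in mm, then the turn about the tool's z in degrees. A call has 1 to 8 rows; each row shifts and turns the commanded pose from where the row before left it, along the tool's axes as they then stand; what a row does not reach is not made up. A row lasts 1/10 s, in which the tool goes at most 50 mm and 8.59 degrees, less where a joint would pass 70% of its speed; a pose out of reach is approached as far as the arm can. A call is refused whole if a number of a shift passes 50 or a number of a turn 8.59, either way. A call with a gripper value outside its range is refused whole. The fingers move at their own pace and stop on an object; "grip_force" is the grip in N (left out, the last holds). Time passes only in rows, so rows that do not move let the fingers close. It gives the time, the measured TCP pose, the force, the opening and the grip force at its end, in the units of the state.
- status.observe(): the state, without advancing time (a new reading comes with each control period).
- viewer.read_camera(name): name is "side" or "top"; returns the picture (384x512x3 uint8, red, green, blue); there is no depth.
- viewer.camera_info(name): a dict with "fx", "fy", "cx", "cy" (pixels), "rvec" (rotation vector, rad) and "tvec" (3), from world to camera coordinates, as OpenCV has them. Camera axes: x right, y down, z forward; pixel columns grow to the right and rows downward; lengths in mm; the calibration is good to about 2 mm. A picture is of the moment at which its call begins. camera_info takes no time and is no camera call.
- job.job_done(): hands the job in; it is judged then, once.
The state is a dict: "clock": time; "q": joint angles; "qd": joint speeds; "effort": joint torques, N m; "tcp_pos": TCP position; "tcp_rot": TCP orientation; "ft_force": force on the tool from outside, world axes, zero at the start; "torque": the same for the moment, N m; "width": finger opening in mm; "finger_force": force on a finger pad.
Only numpy, scipy, OpenCV 4.12 (cv2) and the standard library are available. Lean on these libraries where they do the work, as an engineer would, in place of code of your own. Each camera call takes 0.05 s, during which the arm holds its last target. There are 200 camera calls.

### The job

Lay the small fish plaque flat in the steel work tray, then push the tray by its wooden grip in under the hanging orange flap of the marking box until it is home against the work stop inside. The stop is out of sight and set differently for every job, so feel for it: press the tray firmly onto it, but not so hard that the clamped stop slips. Then let go and leave the tray there with the flap hanging shut behind it, and leave the other things on the bench alone.

Things in the scene. Friction and masses are not known exactly. Their poses are not given: they have to be found in the camera images.
- fish_plaque: small grey clay plaque in the shape of a fish, 40 mm wide (its x) x 75 mm long (its y) x 9 mm thick, about 30 g, lying flat on the bench; origin at the centre of its underside
- tray: open steel work tray, 0.4 to 0.85 kg, on the deck before the box's mouth. Origin: centre of the pocket's underside; x points into the box. Pocket outside 112 mm (x) x 104 mm (y), walls 14 mm high and 4 mm thick, floor 3 mm thick. From the rear wall (outer face x = -56 mm) a flat tail 24 mm wide, 2 to 6.5 mm above the underside, runs back to the grip
- grip (a point): the tray's upright wooden grip at the end of its tail: 16 mm (x) x 36 mm (y), from 3 to 38 mm above the tray's underside; this point is on its centre line, 24 mm above the tray's underside, 219 mm behind the tray's origin, with the tray's axes
- deck: aluminium base plate of the marking box, fixed, 8 mm thick, 154 mm wide, x = -215 mm (infeed) to +217 mm. Origin: on the bench at the middle of the mouth; x points into the box along the lane, y left of that. The tray slides on it between two steel guides 5.5 mm high, 108 mm apart from x = -20 mm inward; before them 12 mm high flares widen it to 134 mm at x = -57 mm
- hood: grey sheet-metal hood of the marking box on the deck, same origin and axes as the deck: from x = 0 (mouth) to 209 mm, 150 mm wide, 118 mm high, with a white scan head on the roof up to 153 mm. Its mouth is 138 mm wide and reaches from the deck up to 66 mm above the bench
- flap (a joint): orange flap, 128 mm wide, hinged 66 mm above the bench, 7 mm inside the mouth; 0 rad = hanging shut, grows as it swings inward (its only way). Its lower edge hangs 6 mm above the deck, with a 36 mm wide cut-out for the tray's tail. It rides on the tray's walls at about 0.55 rad and drops once the tray's origin is 94 mm past the mouth; until then pulling back jams it
- flap_edge (a point): top edge of the flap's cut-out, in the middle of the flap, 44 mm below its hinge
- chip: small grey clay chip 35 x 50 x 8 mm lying on the bench, to be left alone; origin at the centre of its underside
- tape: roll of masking tape, 98 mm across, 25 mm high, lying on the bench, to be left alone; origin at the centre of its underside
- tile: flat orange clay tile 60 x 86 x 8 mm lying on the bench, to be left alone; origin at the centre of its underside
- mouth (a point): middle of the mouth, on the deck's top (axes as the deck). Out of sight inside is the clamped work stop: the tray meets its rubber buffer with the tray's origin 104 to 124 mm past this point, set anew each time. The last 4 mm press in a sprung pin (0.4 to 0.8 N); then the buffer gives 3 mm at most, 2.5 to 18 N. Firm is 5 N or more beyond the tray's drag (2 to 8 N); above 20 N the clamp slips

How it is judged (in metres and radians):
On the way, in this order (a step that is already met when the one before it is completed fails the run):
1. the fish plaque lies flat in the tray's pocket, let go, the tray still outside the box (x of fish_plaque in the frame of tray between -0.035 and 0.035 m and y of fish_plaque in the frame of tray between -0.035 and 0.035 m and z of fish_plaque in the frame of tray below 0.006 m and angle between fish_plaque's own z axis and vertical below 0.12 rad and contact force between the fingers and fish_plaque below 0.1 N and x of tray in the frame of deck below -0.05 m), for 0.2 s.
2. the tray is under the flap and holds it open (value of joint flap above 0.3 rad and x of tray in the frame of deck above 0 m), for 0.1 s.
3. the tray is pressed onto the work stop with at least 5 N, the flap fallen shut behind it (contact force between tray and hood above 5 N and x of tray in the frame of deck above 0.1 m and value of joint flap below 0.06 rad), for 0.15 s.
At the end, for the whole second after the job is handed in: The tray rests flat in the box, origin at least 100 mm past the mouth, still bearing (over 0.2 N) on the stop's interlock pin, so within 4 mm of the buffer; the flap hangs shut (under 0.05 rad) behind it; the fish plaque lies flat on the tray floor within its walls (contact force between tray and hood above 0.2 N and x of tray in the frame of deck above 0.1 m and value of joint flap below 0.05 rad and linear speed of tray below 0.005 m/s and angle between tray's own z axis and vertical below 0.03 rad and x of fish_plaque in the frame of tray between -0.04 and 0.04 m and y of fish_plaque in the frame of tray between -0.04 and 0.04 m and z of fish_plaque in the frame of tray below 0.006 m and angle between fish_plaque's own z axis and vertical below 0.12 rad); the robot touches nothing.
It fails at once if the tray is driven into the hood, its flap or its stop with more than 20 N (contact force between tray and hood above 20 N).
It fails at once if a bystander is moved more than 10 mm (distance of any of chip, tape, tile from where it was at the start of the episode above 0.01 m).
It also fails if it takes over 69 s, if anything falls off the work surface, if the arm or the gripper's body presses on something with over 40 N, if the wrist force passes 120 N, or if a joint passes its speed limit or range.

## Working session

There is one attempt and no reset: what is moved stays moved. The work goes in short steps, Python scripts to look and compute and a tool call to move; the robot and the scene stay as the last step left them, time stands still between calls to the robot, and variables do not carry over. Pictures are saved under pics/ and viewed, at most 10 in all, crops included, and the job is handed in when it is done.

Besides the shell and the picture viewer there is one more tool, called as a command line: name --argument value ..., lists and objects as JSON in quotes. arm_command: Moves the arm, as the interface text tells. Its arguments: {"type":"object","properties":{"rows":{"type":"array","items":{"type":"array","items":{"type":"array","items":{"type":"number"}}}},"grip_force":{"type":"number"}},"required":["rows"]}

```bash
mkdir -p pics; cat > h.py <<'E'
import numpy as np, cv2
from bench import status, viewer, job
def cam(n):
    i=viewer.camera_info(n); K=np.array([[i['fx'],0,i['cx']],[0,i['fy'],i['cy']],[0,0,1.]])
    return K,cv2.Rodrigues(np.array(i['rvec'],float))[0],np.array(i['tvec'],float).reshape(3)
def ray(n,u,v,z):
    K,R,t=cam(n); d=R.T@np.linalg.solve(K,[u,v,1.]); c=-R.T@t
    return c+d*(z-c[2])/d[2]
def proj(n,p):
    K,R,t=cam(n); q=K@(R@np.array(p,float)+t); return q[:2]/q[2]
def snap(n,f):
    im=viewer.read_camera(n)[:,:,::-1].copy(); cv2.imwrite(f,im); return im
E
python3 - <<'E'
from h import *
for n in('top','side'):
    im=snap(n,f'pics/{n}0.png')
    K,R,t=cam(n); print(n,K[0,0],-R.T@t,R[2])
s=status.observe();print(s)
E
```

```text
top 422.696497929165 [ 400.54685818  -12.59014528 1098.47957901] [ 0.10915156 -0.01931073 -0.99383753]
side 396.6678569470288 [296.05494743 674.71610618 744.67595854] [ 0.23254094 -0.7084231  -0.66637933]
{'clock': 0.1, 'q': array([ 1.17581471,  0.53708647, -0.00444707,  1.53876633,  0.00259763,
        1.06731195, -0.07122482]), 'qd': array([ 4.15159856e-05, -2.37269205e-03, -2.11807563e-05, -1.87804425e-03,
        3.83493422e-04, -1.21250474e-03,  1.14320272e-03]), 'effort': array([ 2.61207431e-03, -5.84574795e+01,  1.05206296e+00, -2.59780508e+01,
        1.26675406e-02,  4.50775216e-03, -3.01867267e-06]), 'tcp_pos': array([ 209.67303328, -614.61450466,  207.80631758]), 'tcp_rot': array([-3.09772181e+00, -5.13958747e-01,  5.71142135e-04]), 'ft_force': array([-0.80263957,  0.0410944 ,  0.22041286]), 'torque': array([ 0.03229986,  0.03545531, -0.00835911]), 'finger_force': 0.0, 'width': 85.55272874255145}
```

```bash
python3 -c "
import cv2
a=cv2.imread('pics/top0.png');cv2.imwrite('pics/top0b.png',cv2.resize(a,(800,600),interpolation=cv2.INTER_CUBIC))"
```

```text
(no output)
```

View pics/top0b.png

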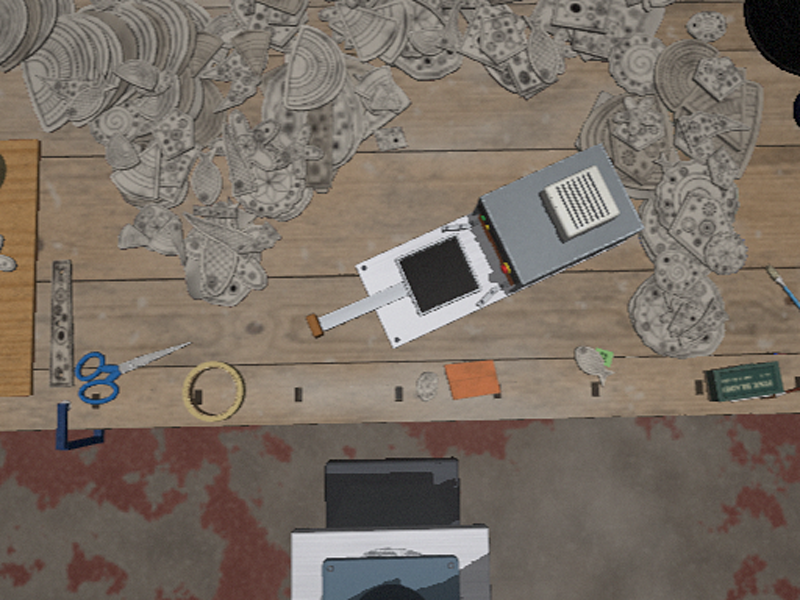

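View pics/side0.png

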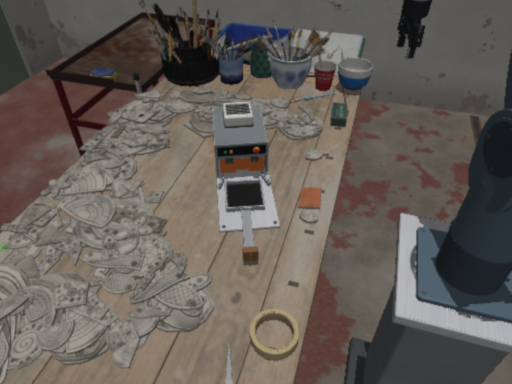

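The top view (800 px scale) shows the tray pocket at (440,275), the grip at (315,325) and the mouth near (490,250). The fish is at about (594,362) with a green item beside it, the tile at (472,380), the chip at (427,387) and the tape at (213,390). I'll zoom in on the fish and the tray.

```bash
python3 - <<'E'
import cv2,numpy as np
a=cv2.imread('pics/top0.png')
t=cv2.resize(a[120:230,190:350],(800,550),interpolation=cv2.INTER_CUBIC)
f=cv2.resize(a[210:250,350:410],(600,400),interpolation=cv2.INTER_CUBIC)
cv2.imwrite('pics/t.png',t);cv2.imwrite('pics/f.png',f)
E
```

```text
(no output)
```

View pics/t.png

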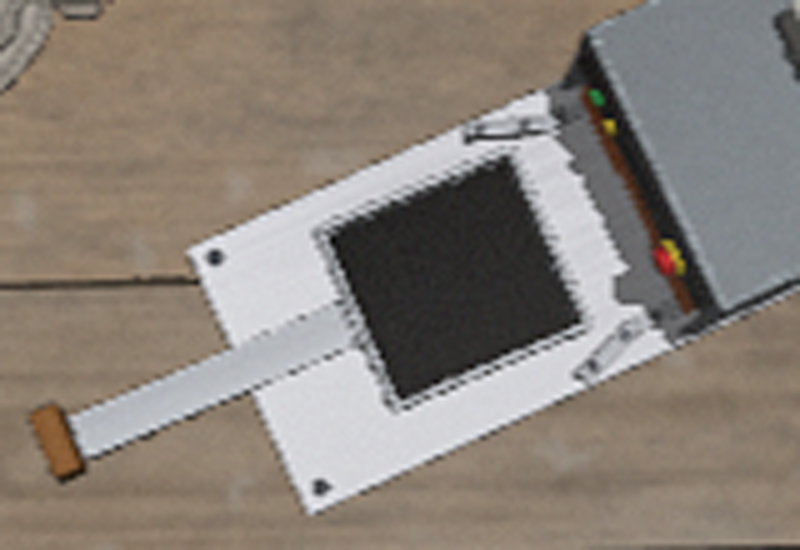

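View pics/f.png

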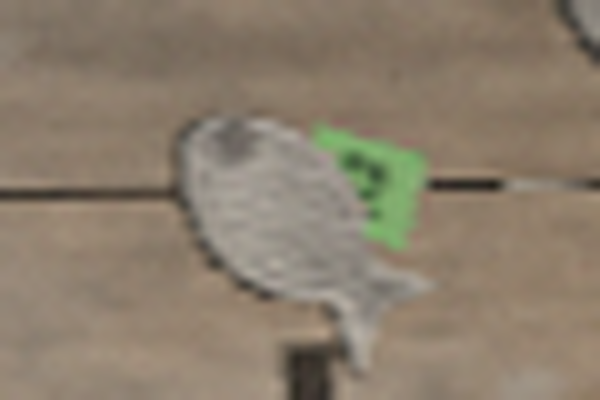

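The zooms show:
- **Fish:** body centre at about (275,210), nose upper left at (195,130) and tail lower right at (395,310).
- **Tray:** pocket corners at (315,232), (515,150), (585,322) and (395,410).
- **Grip:** top at about (56,440).
- **Deck:** rear corners at (190,250) and (310,515).

```bash
python3 - <<'E'
from h import *
T=lambda u,v,z:ray('top',190+u/5-.4,120+v/5-.4,z)[:2]
F=lambda u,v,z:ray('top',350+u/10-.45,210+v/10-.45,z)[:2]
c=[T(*p,22) for p in((315,230),(513,150),(588,325),(395,410))]
print('pocket',np.round(c,1),'centre',np.mean(c,0), [np.linalg.norm(c[i]-c[i-1]) for i in range(4)])
for a,b in((0,1),(3,2),(3,0),(2,1)):
    d=c[b]-c[a];print('ang',np.degrees(np.arctan2(d[1],d[0])))
g=[T(*p,46) for p in((30,412),(58,403),(85,467),(60,476))];print('grip',np.round(g,1),np.mean(g,0))
d=[T(*p,8) for p in((190,250),(310,515),(675,347),(548,88))];print('deck',np.round(d,1))
for a,b in((1,0),(1,2),(0,3)):
    e=d[b]-d[a];print('ang',np.degrees(np.arctan2(e[1],e[0])),np.linalg.norm(e))
for n,p in dict(body=(272,208),nose=(190,130),t1=(430,287),t2=(360,368),tailmid=(385,305),w1=(335,150),w2=(215,270)).items(): print(n,F(*p,9))
im=cv2.imread('pics/top0.png')[210:250,350:410]
# fish vs wood: low saturation
h=cv2.cvtColor(im,cv2.COLOR_BGR2HSV);m=((h[...,1]<55)&(h[...,2]>90)).astype(np.uint8)
n,l,s,ce=cv2.connectedComponentsWithStats(m);i=1+np.argmax(s[1:,4])
pts=np.argwhere(l==i)[:,::-1]; w=np.array([ray('top',350+x,210+y,9)[:2] for x,y in pts])
r=cv2.minAreaRect(w.astype(np.float32));print(s[i],w.mean(0),r); print(np.round(cv2.boxPoints(r)))
E
```

```text
pocket [[ 589.   -18.4]
 [ 629.2 -122. ]
 [ 536.9 -157.9]
 [ 495.   -57.5]] centre [562.51409549 -88.95948778] [np.float64(101.80954017066236), np.float64(111.08095630269985), np.float64(99.00799191975005), np.float64(108.79037488200514)]
ang -68.82514573284656
ang -67.36473043512252
ang 22.540933278634988
ang 21.23344875357692
grip [[495.6 125.6]
 [499.8 111.6]
 [467.6  98.4]
 [463.4 110.9]] [481.58614216 111.63598851]
deck [[ 582.1   46.9]
 [ 442.9  -13. ]
 [ 526.2 -204.8]
 [ 665.1 -143. ]]
ang 23.24536383186008 151.58660436536
ang -66.51904425991735 209.161824091305
ang -66.40333033877316 207.1498202388157
body [ 416.03560421 -335.36101346]
nose [ 436.55936347 -315.12145427]
t1 [ 394.89669051 -375.19836958]
t2 [ 374.61040375 -355.93776562]
tailmid [ 390.54683843 -363.28879229]
w1 [ 430.60677362 -352.505105  ]
w2 [ 400.45798891 -319.77718054]
[ 18  11  27  29 355] [ 408.55663289 -341.68622918] ((402.46356201171875, -346.6282043457031), (93.26580810546875, 39.96097946166992), 39.26335144042969)
[[ 354. -361.]
 [ 379. -392.]
 [ 451. -333.]
 [ 426. -302.]]
```

```bash
cat >> h.py <<'E'
def plan(x,y,z,yaw=None):
    s=status.observe();R=cv2.Rodrigues(s['tcp_rot'])[0]; cy=np.degrees(np.arctan2(R[1,1],R[0,1]))
    turn=0 if yaw is None else -((yaw-cy+180)%360-180)
    R2=R@cv2.Rodrigues(np.array([0,0,np.radians(turn)]))[0]
    print('tcp',np.round(s['tcp_pos'],1),'yaw',round(cy,2),'tilt',np.round(R[:2,2],4),'turn',round(turn,2),
     'shift(after turn)',np.round(R2.T@(np.array([x,y,z])-s['tcp_pos']),1),'F',np.round(s['ft_force'],2),'w',round(s['width'],1),'t',s['clock'])
E
python3 -c "
from h import *
plan(414,-337,110,-44)"
```

```text
tcp [ 209.7 -614.6  207.8] yaw -71.16 tilt [-0.0006  0.0014] turn -27.16 shift(after turn) [341.6 -45.7  98.1] F [-0.8   0.04  0.22] w 85.6 t 0.1
```

arm_command --rows '[[[85, 0, 0, 0, -6.8], [85, 0, 0, 0, -6.8], [85, 0, 0, 0, -6.8], [85, 0, 0, 0, -6.8], [85, 43, -6, 0, 0], [85, 43, -6, 0, 0], [85, 43, -6, 0, 0], [85, 43, -6, 0, 0]]]'

```text
clock: 0.9
tcp_pos: [312.5, -473.0, 208.2]
tcp_rot: [-2.891, -1.228, 0.0]
ft_force: [0.4, -0.8, 0.4]
width: 85.2
finger_force: 0.0
```

arm_command --rows '[[[85, 43, -6, 20, 0], [85, 43, -6, 20, 0], [85, 43, -6, 20, 0], [85, 40, -4, 20, 0], [85, 0, 0, 18, 0], [85, 0, 0, 0, 0], [85, 0, 0, 0, 0]]]'

```text
clock: 1.6
tcp_pos: [412.7, -338.5, 110.6]
tcp_rot: [-2.892, -1.227, 0.002]
ft_force: [0.5, -0.4, 0.8]
width: 85.1
finger_force: 0.0
```

```bash
python3 -c "
from h import *
a=snap('top','pics/p1.png');b=snap('side','pics/s1.png')
print(proj('top',[414,-337,9]),proj('side',[414,-337,9]))
u,v=map(int,proj('side',[414,-337,40]))
A=cv2.resize(a[190:265,330:430],(400,300),interpolation=3);B=cv2.resize(b[v-38:v+37,u-50:u+50],(400,300),interpolation=3)
cv2.imwrite('pics/c1.png',np.hstack([A,B]))
plan(414,-337,110,-44)"
```

```text
[377.42283324 231.12814953] [314.66312539 153.516848  ]
tcp [ 413.2 -339.3  111.5] yaw -44.09 tilt [ 0.0007 -0.0013] turn -0.09 shift(after turn) [ 2.3 -1.   1.5] F [ 0.39  0.03 -0.62] w 84.8 t 1.7
```

View pics/c1.png

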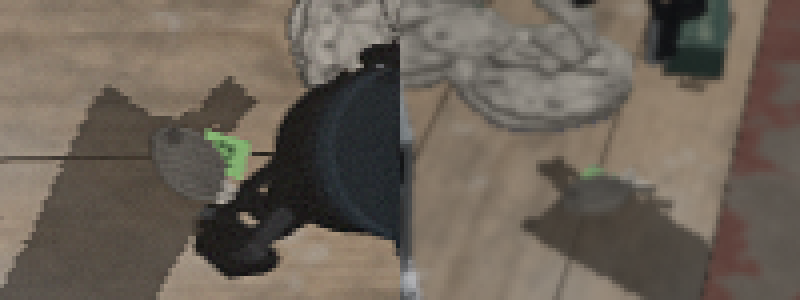

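The open gripper is beside and above the fish as expected, and the body is still at crop (190,165). I'll descend.

arm_command --rows '[[[58, 2, -1, 30, 0], [58, 0, 0, 30, 0], [58, 0, 0, 20, 0], [58, 0, 0, 8, 0], [58, 0, 0, 0, 0], [58, 0, 0, 0, 0]]]'

```text
clock: 2.3
tcp_pos: [414.7, -336.7, 23.8]
tcp_rot: [2.89, 1.227, 0.001]
ft_force: [0.3, -0.2, -0.6]
width: 58.2
finger_force: 0.0
```

```bash
python3 -c "
from h import *
a=snap('top','pics/p2.png');b=snap('side','pics/s2.png')
u,v=map(int,proj('side',[414,-337,9]))
A=cv2.resize(a[200:260,340:420],(400,300),interpolation=3);B=cv2.resize(b[v-30:v+30,u-40:u+40],(400,300),interpolation=3)
cv2.imwrite('pics/c2.png',np.hstack([A,B]))
plan(414,-337,22,-44)"
```

```text
tcp [ 415.  -336.5   23.9] yaw -43.99 tilt [ 0.0019 -0.0015] turn 0.01 shift(after turn) [-1.  -0.4  1.9] F [-0.8   0.66 -0.02] w 58.2 t 2.4
```

View pics/c2.png

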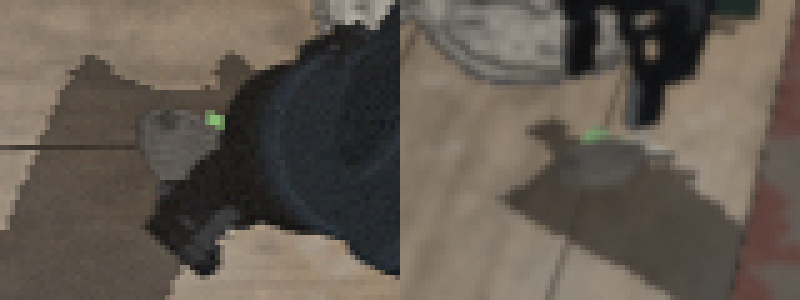

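```bash
python3 -c "
from h import *
u,v=map(int,proj('side',[414,-337,9])); print(u,v)
for z in (6,24,40,60,80):
  for p in((436,-357,z),(393,-316,z)):
    a=proj('top',p);b=proj('side',p); print(p,np.round((a-[340,200])*5),np.round((b-[u-40,v-30])*5+[400,0]))
a=[390,227]; print(ray('side',314,152.7,9), ray('side',u-40+205/5,v-30+160/5,9),ray('top',340+178/5,200+145/5,9))
"
```

```text
314 153
(436, -357, 6) [222. 112.] [574. 132.]
(393, -316, 6) [147. 197.] [630. 182.]
(436, -357, 24) [233. 111.] [577. 109.]
(393, -316, 24) [157. 198.] [634. 158.]
(436, -357, 40) [243. 110.] [579.  88.]
(393, -316, 40) [166. 198.] [636. 137.]
(436, -357, 60) [256. 108.] [582.  61.]
(393, -316, 60) [178. 198.] [640. 109.]
(436, -357, 80) [269. 106.] [585.  33.]
(393, -316, 80) [190. 198.] [644.  81.]
[ 416.77670957 -340.63736432    9.        ] [ 411.55832485 -329.66507228    9.        ] [ 419.56787177 -332.56102995    9.        ]
```

```bash
python3 -c "
from h import *
b=snap('side','pics/s3.png');a=snap('top','pics/p3.png')
o=cv2.imread('pics/s2.png');print('diff',np.abs(b.astype(int)-o).max(), np.abs(a.astype(int)-cv2.imread('pics/p2.png')).max())
u,v=314,153
A=cv2.resize(a[200:260,340:420],(400,300),interpolation=3);B=cv2.resize(b[v-30:v+30,u-40:u+40],(400,300),interpolation=3)
cv2.imwrite('pics/c3.png',np.hstack([A,B]))
plan(414,-337,22,-44);print(status.observe()['q'])"
```

```text
diff 20 76
tcp [ 414.8 -336.2   23.6] yaw -43.97 tilt [ 0.0015 -0.0012] turn 0.03 shift(after turn) [-1.1 -0.   1.6] F [ 0.43 -0.21 -0.28] w 58.2 t 2.5
[ 0.72739191  0.62647288 -0.16795126  1.9500785   0.18080547  0.57739046
 -0.32838402]
```

View pics/c3.png

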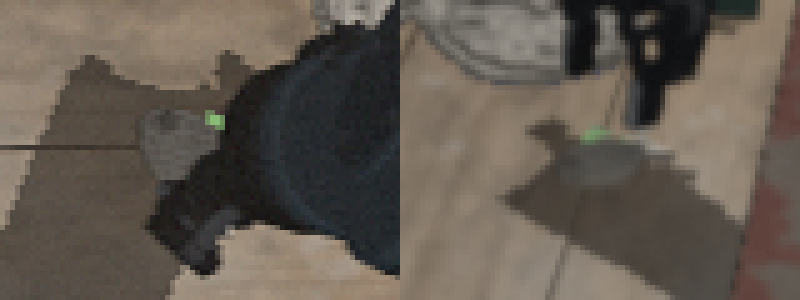

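```bash
python3 -c "
from h import *
def tri(a,b):
  P=[]
  for n in('top','side'):
    K,R,t=cam(n);P.append(K@np.c_[R,t])
  X=cv2.triangulatePoints(P[0],P[1],np.array(a,float).reshape(2,1),np.array(b,float).reshape(2,1))[:,0];X=X[:3]/X[3]
  return X,proj('top',X)-a,proj('side',X)-b
sd=[274+245/5,123+122/5]
for q in((152,225),(165,245),(205,270)): print(tri([340+q[0]/5,200+q[1]/5],sd))
print('fish',tri([350+27.2-.45,210+20.8-.45],[274+205/5,123+160/5]))
b=cv2.imread('pics/s3.png');a=cv2.imread('pics/p3.png')
cv2.imwrite('pics/c4.png',np.hstack([cv2.resize(a[150:290,340:480],(400,400),interpolation=3),cv2.resize(b[60:200,254:394],(400,400),interpolation=3)]))
"
```

```text
(array([ 383.65901064, -301.81565189,   62.04828102]), array([-0.2230134 , -1.51724869]), array([1.42485608, 0.09726505]))
(array([ 378.75172833, -308.34397906,   58.32214078]), array([-0.49842607, -3.57769362]), array([3.30864328, 0.17938032]))
(array([ 373.01045749, -331.47439168,   43.58538424]), array([-0.81567561, -6.54697184]), array([5.90365275, 0.22676415]))
fish (array([ 414.40160754, -337.2640484 ,    3.22965618]), array([0.10872302, 0.66239485]), array([-0.63161956, -0.05666549]))
```

View pics/c4.png

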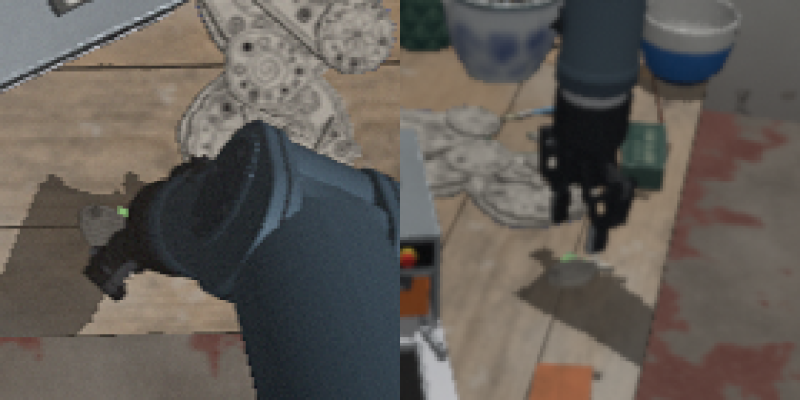

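Strange: the tips look about 45–50 mm above the fish (right panel, tips at (595,250) against the fish at (572,272)), although the TCP reads z=24 and there is no force. I'll go down in small steps and feel for contact.

arm_command --rows '[[[58, 0, 0, 2, 0], [58, 0, 0, 2, 0], [58, 0, 0, 2, 0], [58, 0, 0, 0, 0]]]'

```text
clock: 2.9
tcp_pos: [413.9, -335.4, 16.2]
tcp_rot: [-2.891, -1.228, 0.001]
ft_force: [0.1, 0.0, 0.4]
width: 58.2
finger_force: 0.0
```

arm_command --rows '[[[58, 0, 0, 2, 0], [58, 0, 0, 2, 0], [58, 0, 0, 2, 0], [58, 0, 0, 0, 0]]]'

```text
clock: 3.3
tcp_pos: [414.0, -335.5, 10.2]
tcp_rot: [-2.891, -1.228, 0.0]
ft_force: [-0.5, -0.5, 0.6]
width: 57.9
finger_force: 0.0
```

```bash
cat >> h.py <<'E'
def tip(f):
    b=cv2.imread(f); r=b[60:200,254:394].max(2)<60
    n,l,s,c=cv2.connectedComponentsWithStats(r.astype(np.uint8)); i=l[35:60,60:80]; k=np.bincount(i[i>0]).argmax()
    ys,xs=np.where(l==k); j=ys.argmax()
    return [(254+x,60+ys[xs==x].max()) for x in range(xs.min(),xs.max()+1,2) if (xs==x).any()]
E
python3 -c "
from h import *
snap('side','pics/s4.png')
print([tuple(map(int,t)) for t in tip('pics/s3.png')]);print([tuple(map(int,t)) for t in tip('pics/s4.png')])
for z in(0,10,50): print(z,proj('side',(384,-307,z)),proj('side',(393,-316,z)))
plan(414,-337,5,-44)"
```

```text
[(303, 120), (305, 122), (307, 137), (309, 137), (311, 136), (313, 131), (315, 123), (317, 125), (319, 131), (321, 147), (323, 147), (325, 146), (327, 139), (329, 138), (331, 137), (333, 135), (335, 129), (337, 125), (339, 125), (341, 125), (343, 125), (345, 123)]
[(302, 119), (304, 126), (306, 129), (308, 141), (310, 140), (312, 139), (314, 127), (316, 128), (318, 135), (320, 143), (322, 151), (324, 150), (326, 144), (328, 143), (330, 142), (332, 141), (334, 134), (336, 128), (338, 125), (340, 125), (342, 125), (344, 125)]
0 [322.25697109 163.18206928] [319.85497808 160.94619822]
10 [322.62506266 160.57047567] [320.20731658 158.34054989]
50 [324.13904422 149.82884254] [321.65622076 147.62547127]
tcp [ 414.  -335.6   10.4] yaw -43.96 tilt [-0.0003  0.0002] turn 0.04 shift(after turn) [-1.1  1.   5.4] F [-0.44  0.49 -0.56] w 57.8 t 3.35
```

arm_command --rows '[[[58, 0, 0, 2, 0], [58, 0, 0, 2, 0], [58, 0, 0, 0, 0]]]'

```text
clock: 3.65
tcp_pos: [414.0, -335.5, 6.3]
tcp_rot: [-2.891, -1.228, 0.0]
ft_force: [-1.2, -0.1, 0.2]
width: 57.9
finger_force: 0.0
```

arm_command --rows '[[[58, 0, 0, 2, 0], [58, 0, 0, 2, 0], [58, 0, 0, 0, 0]]]'

```text
clock: 3.95
tcp_pos: [414.0, -335.5, 2.3]
tcp_rot: [-2.891, -1.228, 0.0]
ft_force: [-0.1, -0.2, -1.2]
width: 57.8
finger_force: 0.0
```

```bash
python3 -c "
from h import *
a=snap('top','pics/p5.png');b=snap('side','pics/s5.png')
def crop(im,n,u0,v0,w):
    A=cv2.resize(im[v0:v0+w,u0:u0+w],(400,400),interpolation=3);k=400/w
    for p,c in(((436,-357),(0,0,255)),((393,-316),(0,255,255)),((414.5,-336.5),(255,0,255))):
        for z in (0,30,60):
            q=(proj(n,(*p,z))-[u0,v0]+.5)*k; cv2.circle(A,tuple(int(i) for i in q),2,c,-1)
    return A
cv2.imwrite('pics/c5.png',np.hstack([crop(a,'top',350,200,70),crop(b,'side',284,110,70)]))
print(tip('pics/s5.png'))"
```

```text
[(302, np.int64(125)), (304, np.int64(128)), (306, np.int64(132)), (308, np.int64(143)), (310, np.int64(142)), (312, np.int64(141)), (314, np.int64(129)), (316, np.int64(130)), (318, np.int64(137)), (320, np.int64(153)), (322, np.int64(154)), (324, np.int64(153)), (326, np.int64(146)), (328, np.int64(145)), (330, np.int64(144)), (332, np.int64(142)), (334, np.int64(135)), (336, np.int64(125)), (338, np.int64(125)), (340, np.int64(125)), (342, np.int64(125)), (344, np.int64(125))]
```

View pics/c5.png

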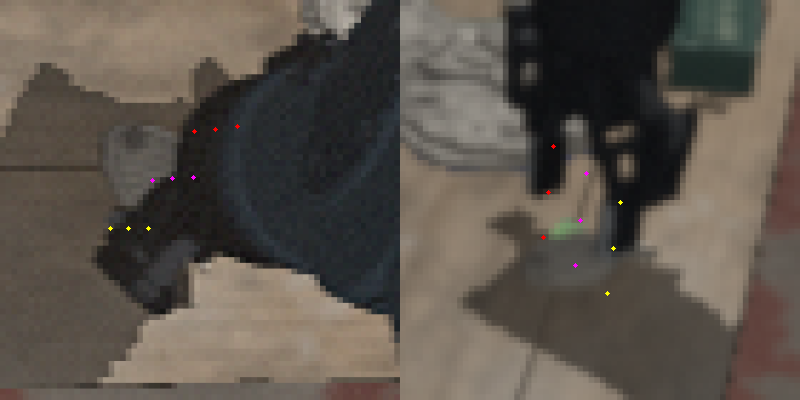

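In this frame the marks at z=30 sit on both fingertips: right panel (548,190) and (613,247). So x and y agree with the readout, but the tips are about 30 mm above the bench while TCP z reads 2. I'll trust the images and keep feeling downward.

arm_command --rows '[[[56, 0, 0, 5, 0], [56, 0, 0, 5, 0], [56, 0, 0, 5, 0], [56, 0, 0, 3, 0], [56, 0, 0, 0, 0], [56, 0, 0, 0, 0]]]'

```text
clock: 4.65
tcp_pos: [414.2, -335.6, -15.5]
tcp_rot: [-2.891, -1.229, 0.0]
ft_force: [-0.2, -0.5, -0.4]
width: 56.4
finger_force: 0.0
```

arm_command --rows '[[[56, 0, 0, 2, 0], [56, 0, 0, 0, 0], [56, 0, 0, 2, 0], [56, 0, 0, 0, 0]]]'

```text
clock: 5.05
tcp_pos: [414.0, -335.6, -19.6]
tcp_rot: [-2.891, -1.229, 0.0]
ft_force: [-0.0, -0.6, 0.3]
width: 55.8
finger_force: 0.0
```

arm_command --rows '[[[56, 0, 0, 1, 0], [56, 0, 0, 1, 0], [56, 0, 0, 0, 0]]]'

```text
clock: 5.35
tcp_pos: [414.1, -335.6, -21.5]
tcp_rot: [-2.891, -1.228, 0.0]
ft_force: [-0.2, -0.0, 0.3]
width: 56.3
finger_force: 0.0
```

arm_command --rows '[[[56, 0, 0, 1, 0], [56, 0, 0, 1, 0], [56, 0, 0, 0, 0]]]'

```text
clock: 5.65
tcp_pos: [414.0, -335.6, -23.6]
tcp_rot: [-2.891, -1.228, 0.0]
ft_force: [0.1, -0.1, 0.3]
width: 55.8
finger_force: 0.0
```

arm_command --rows '[[[56, 0, 0, 1, 0], [56, 0, 0, 1, 0], [56, 0, 0, 0, 0]]]'

```text
clock: 5.95
tcp_pos: [414.1, -335.6, -25.6]
tcp_rot: [-2.891, -1.229, 0.0]
ft_force: [0.8, 0.9, -0.4]
width: 56.0
finger_force: 0.0
```

```bash
python3 -c "
from h import *
snap('side','pics/s6.png');print([tuple(map(int,x)) for x in tip('pics/s6.png')]);plan(414,-337,0)"
```

```text
[(302, 134), (304, 136), (306, 151), (308, 151), (310, 150), (312, 143), (314, 138), (316, 143), (318, 153), (320, 161), (322, 161), (324, 159), (326, 153), (328, 152), (330, 151), (332, 145), (334, 124), (336, 125), (338, 125), (340, 125), (342, 125), (344, 125), (346, 60)]
tcp [ 414.1 -335.6  -25.5] yaw -43.96 tilt [-0.0001  0.0001] turn 0 shift(after turn) [ -1.1   0.9 -25.5] F [ 0.09  0.3  -0.34] w 56.1 t 6.0
```

The tips are now at the bench level by the image (right tip v=161). I'll raise 1 mm and close.

arm_command --rows '[[[46, 0, 0, -1, 0], [42, 0, 0, 0, 0], [36, 0, 0, 0, 0], [30, 0, 0, 0, 0], [30, 0, 0, 0, 0], [30, 0, 0, 0, 0]]]' --grip_force 30

```text
clock: 6.6
tcp_pos: [414.3, -335.8, -23.8]
tcp_rot: [2.891, 1.228, -0.0]
ft_force: [-1.2, 1.8, 6.8]
width: 38.3
finger_force: 32.9
```

Gripped at 38 mm. Lifting, then carrying it round the hood.

arm_command --rows '[[[30, 0, 0, -10, 0], [30, 0, 0, -30, 0], [30, 0, 0, -40, 0], [30, 0, 0, -30, 0], [30, 0, 0, 0, 0]]]' --grip_force 40

```text
clock: 7.1
tcp_pos: [416.8, -337.7, 90.1]
tcp_rot: [2.885, 1.225, 0.006]
ft_force: [0.3, -0.2, -0.7]
width: 37.7
finger_force: 40.3
```

```bash
python3 -c "
from h import *
plan(425,-95,86,23.2);plan(425,-95,86)
for n in('top','side'):
  snap(n,f'pics/{n}7.png')"
```

```text
tcp [ 416.8 -337.7   90.1] yaw -43.98 tilt [ 0.0065 -0.0049] turn -67.18 shift(after turn) [219.9 103.1   3. ] F [ 0.33 -0.22 -0.7 ] w 37.7 t 7.1
tcp [ 416.8 -337.7   90.1] yaw -43.98 tilt [ 0.0065 -0.0049] turn 0 shift(after turn) [ 180.3 -162.7    3. ] F [ 0.33 -0.22 -0.7 ] w 37.7 t 7.1
```

arm_command --rows '[[[30, 30, -27, 0, 0], [30, 30, -27, 0, 0], [30, 30, -27, 0, 0], [30, 30, -27, 0, 0], [30, 30, -27, 0, 0], [30, 30, -27, 0, 0]]]'

```text
clock: 7.8
tcp_pos: [421.2, -91.9, 84.5]
tcp_rot: [-2.89, -1.228, 0.003]
ft_force: [1.5, 0.8, -0.5]
width: 38.0
finger_force: 40.3
```

arm_command --rows '[[[30, 0, 0, 0, -8.4], [30, 0, 0, 0, -8.4], [30, 0, 0, 0, -8.4], [30, 0, 0, 0, -8.4], [30, 0, 0, 0, -8.4], [30, 0, 0, 0, -8.4], [30, 0, 0, 0, -8.4], [30, 0, 0, 0, -8.4]]]'

```text
clock: 8.6
tcp_pos: [421.3, -93.3, 84.5]
tcp_rot: [-1.719, -2.627, 0.001]
ft_force: [-0.3, -1.0, -0.2]
width: 37.8
finger_force: 40.3
```

```bash
python3 -c "
from h import *
plan(562,-90,60,23.2)"
```

```text
tcp [421.3 -93.3  84.5] yaw 23.6 tilt [-0.0025  0.0009] turn 0.4 shift(after turn) [-52.4 130.7  24.1] F [-0.28 -0.99 -0.18] w 37.8 t 8.6
```

arm_command --rows '[[[30, -13, 33, 0, 0], [30, -13, 33, 0, 0], [30, -13, 33, 0, 0], [30, -13, 32, 0, 0], [30, 0, 0, 20, 0], [30, 0, 0, 20, 0], [30, 0, 0, 20, 0], [30, 0, 0, 0, 0]]]'

```text
clock: 9.4
tcp_pos: [559.8, -89.3, 21.9]
tcp_rot: [-1.724, -2.618, 0.005]
ft_force: [0.6, -0.1, -0.5]
width: 38.0
finger_force: 40.3
```

```bash
python3 -c "
from h import *
plan(562,-90,-10,23.2)"
```

```text
tcp [559.8 -89.3  21.9] yaw 23.27 tilt [-0.0074  0.0011] turn 0.07 shift(after turn) [-1.6  1.9 31.8] F [ 0.56 -0.11 -0.5 ] w 38.0 t 9.4
```

arm_command --rows '[[[30, -1, 2, 10, 0], [30, 0, 0, 10, 0], [30, 0, 0, 7, 0], [30, 0, 0, 2, 0], [30, 0, 0, 0, 0], [30, 0, 0, 0, 0]]]'

```text
clock: 10.0
tcp_pos: [565.9, -89.9, -3.1]
tcp_rot: [1.728, 2.623, 0.0]
ft_force: [-0.3, 0.2, -0.4]
width: 37.6
finger_force: 40.4
```

arm_command --rows '[[[30, 0, 0, 1, 0], [30, 0, 0, 1, 0], [30, 0, 0, 1, 0], [30, 0, 0, 0, 0]]]'

```text
clock: 10.4
tcp_pos: [565.5, -89.9, -6.5]
tcp_rot: [-1.728, -2.623, 0.0]
ft_force: [-0.3, -0.6, -0.8]
width: 37.9
finger_force: 40.4
```

arm_command --rows '[[[30, 0, 0, 1, 0], [30, 0, 0, 1, 0], [30, 0, 0, 1, 0], [30, 0, 0, 0, 0]]]'

```text
clock: 10.8
tcp_pos: [565.4, -89.8, -9.6]
tcp_rot: [-1.728, -2.623, 0.0]
ft_force: [-0.3, -0.8, -0.1]
width: 37.7
finger_force: 40.4
```

arm_command --rows '[[[30, 0, 0, 1, 0], [30, 0, 0, 1, 0], [30, 0, 0, 0, 0]]]'

```text
clock: 11.1
tcp_pos: [565.5, -89.8, -11.6]
tcp_rot: [-1.728, -2.623, 0.0]
ft_force: [-0.6, -0.4, 0.2]
width: 37.6
finger_force: 40.4
```

arm_command --rows '[[[30, 0, 0, 1, 0], [30, 0, 0, 1, 0], [30, 0, 0, 0, 0]]]'

```text
clock: 11.4
tcp_pos: [565.7, -89.9, -12.7]
tcp_rot: [1.728, 2.623, -0.001]
ft_force: [-2.3, -0.0, 8.2]
width: 38.0
finger_force: 44.8
```

Contact with the tray floor. Releasing and rising.

arm_command --rows '[[[44, 0, 0, 0, 0], [52, 0, 0, 0, 0], [56, 0, 0, 0, 0], [56, 0, 0, -15, 0], [56, 0, 0, -30, 0], [56, 0, 0, -40, 0], [56, 0, 0, -30, 0], [56, 0, 0, 0, 0]]]'

```text
clock: 12.2
tcp_pos: [569.1, -89.9, 106.8]
tcp_rot: [1.724, 2.617, 0.006]
ft_force: [0.1, 0.5, -0.1]
width: 55.8
finger_force: 0.0
```

```bash
python3 -c "
from h import *
plan(480,112,60,23.2)
"
```

```text
tcp [569.1 -89.9 106.8] yaw 23.24 tilt [ 0.0083 -0.0011] turn 0.04 shift(after turn) [220.9  -2.6  45.9] F [ 0.13  0.55 -0.11] w 55.8 t 12.2
```

arm_command --rows '[[[85, 0, 40, -20, 0], [85, 0, 40, -20, 0], [85, 0, 40, -20, 0], [85, 0, 0, 0, 0]]]'

```text
clock: 12.6
tcp_pos: [681.3, -38.0, 165.0]
tcp_rot: [1.721, 2.622, 0.012]
ft_force: [-0.1, 0.8, -0.1]
width: 85.1
finger_force: 0.0
```

```bash
python3 -c "
from h import *
a=snap('top','pics/top8.png');b=snap('side','pics/side8.png')
u,v=map(int,proj('side',[520,10,10]))
print(u,v)
A=cv2.resize(a[130:220,190:290],(400,360),interpolation=3);B=cv2.resize(b[v-45:v+45,u-50:u+50],(400,360),interpolation=3)
cv2.imwrite('pics/c8.png',np.hstack([A,B]));plan(480,112,60,23.2)"
```

```text
248 223
tcp [675.9 -41.7 161.5] yaw 23.31 tilt [-0.0002  0.0003] turn 0.11 shift(after turn) [ 218.4 -119.5  101.6] F [-0.6  -0.04 -0.08] w 85.0 t 12.7
```

View pics/c8.png

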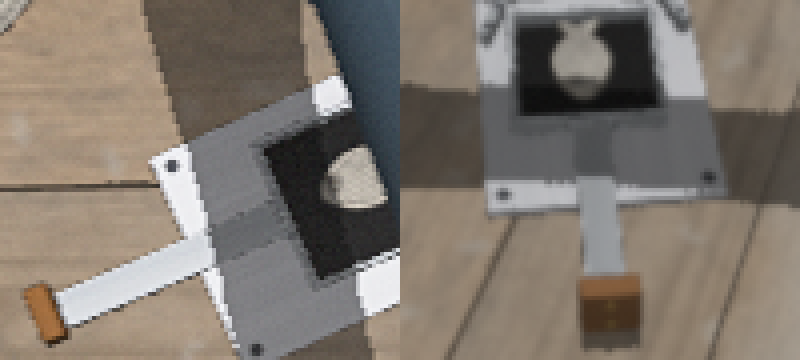

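The fish lies in the pocket: side crop (583,55), top crop (358,180), clear of the walls. The grip's top face is centred at about (610,292) in the side crop.

```bash
python3 -c "
from h import *
print(proj('side',(481.6,111.6,46)),(250.5,251),ray('side',250.3,250.7,46),ray('top',190+45/4-.4,130+312/4-.4,40))
plan(481,112,100,22.8)"
```

```text
[250.21924918 246.82923199] (250.5, 251) [477.97512519 122.40931135  46.        ] [481.79197798 113.33651107  40.        ]
tcp [675.9 -41.7 161.5] yaw 23.31 tilt [-0.0002  0.0003] turn 0.51 shift(after turn) [ 217.2 -120.1   61.6] F [-0.6  -0.04 -0.08] w 85.0 t 12.7
```

arm_command --rows '[[[70, 43, -24, 6, 0], [70, 43, -24, 6, 0], [70, 43, -24, 6, 0], [70, 43, -24, 6, 0], [70, 43, -24, 6, 0], [70, 3, 0, 0, 0], [70, 0, 0, 0, 0]]]'

```text
clock: 13.4
tcp_pos: [477.5, 109.8, 131.0]
tcp_rot: [-1.726, -2.624, 0.004]
ft_force: [1.4, -0.7, 0.7]
width: 70.4
finger_force: 0.0
```

```bash
python3 -c "
from h import *
plan(480.5,113.5,-7,22.8)"
```

```text
tcp [477.5 109.8 131. ] yaw 23.34 tilt [-0.0019 -0.0016] turn 0.54 shift(after turn) [  2.4   4.5 138. ] F [ 1.35 -0.71  0.72] w 70.4 t 13.4
```

arm_command --rows '[[[70, 2, 4, 30, 0], [70, 0, 0, 30, 0], [70, 0, 0, 30, 0], [70, 0, 0, 20, 0], [70, 0, 0, 15, 0], [70, 0, 0, 8, 0], [70, 0, 0, 5, 0], [70, 0, 0, 0, 0]]]'

```text
clock: 14.2
tcp_pos: [482.7, 113.6, -6.5]
tcp_rot: [1.729, 2.623, -0.0]
ft_force: [-0.4, 1.4, -0.3]
width: 70.1
finger_force: 0.0
```

arm_command --rows '[[[55, 0, 0, 0, 0], [46, 0, 0, 0, 0], [40, 0, 0, 0, 0], [35, 0, 0, 0, 0], [30, 0, 0, 0, 0]]]' --grip_force 25

```text
clock: 14.7
tcp_pos: [482.5, 113.9, -6.2]
tcp_rot: [1.729, 2.623, 0.0]
ft_force: [0.2, -0.3, 1.4]
width: 35.9
finger_force: 24.9
```

```bash
python3 -c "
from h import *
plan(480.5,113.5,-7,23.4);snap('side','pics/side9.png');snap('top','pics/top9.png')"
```

```text
tcp [482.5 113.9  -6.2] yaw 23.22 tilt [0.0002 0.    ] turn -0.18 shift(after turn) [ 0.5 -2.   0.8] F [ 0.24 -0.3   1.44] w 35.9 t 14.7
```

Gripped at 35.9 mm. The grip sits about 10 mm left of the lane centreline, so I'll centre it and then push slowly.

arm_command --rows '[[[30, 0, -2, 0, 0], [30, 0, -2, 0, 0], [30, 0, -2, 0, 0], [30, 0, -2, 0, 0], [30, 0, 0, 0, 0], [30, 0, 0, 0, 0]]]' --grip_force 50

```text
clock: 15.4
tcp_pos: [475.3, 110.9, -6.3]
tcp_rot: [1.728, 2.624, 0.001]
ft_force: [2.2, 1.8, 1.2]
width: 34.6
finger_force: 52.5
```

```bash
cat >> h.py <<'E'
def lane(im=None):
    s=status.observe();d=s['tcp_pos'][:2]-[597.9,-180.3];f=s['ft_force'][:2];e=np.array([.397,-.918]);l=np.array([.918,.397])
    print('grip along',round(d@e,1),'lat',round(d@l,1),'-> tray x',round(d@e+219,1),'F along',round(f@e,2),'lat',round(f@l,2),'fz',round(s['ft_force'][2],2),'tz',np.round(s['torque'],2),'t',s['clock'])
E
python3 -c "
from h import *
lane();plan(0,0,0,23.4)
a=snap('top','pics/top10.png')
# tail edges: bright grey strip; measure tail centreline
"
```

```text
grip along -316.0 lat 3.1 -> tray x -97.0 F along -0.77 lat 2.77 fz 1.16 tz [ 0.16 -0.66  0.56] t 15.4
tcp [475.3 110.9  -6.3] yaw 23.26 tilt [0.0004 0.0003] turn -0.14 shift(after turn) [  86.9 -480.2   -6.5] F [2.23 1.8  1.16] w 34.6 t 15.4
```

arm_command --rows '[[[30, -4, 0, 0, 0], [30, -4, 0, 0, 0], [30, -4, 0, 0, 0], [30, -4, 0, 0, 0], [30, -4, 0, 0, 0], [30, -4, 0, 0, 0], [30, -4, 0, 0, 0]]]'

```text
clock: 16.15
tcp_pos: [486.6, 87.1, -6.1]
tcp_rot: [-1.724, -2.626, -0.005]
ft_force: [1.4, 7.8, 2.8]
width: 35.1
finger_force: 52.5
```

```bash
python3 -c "
from h import *
lane()"
```

```text
grip along -289.7 lat 3.9 -> tray x -70.7 F along -6.62 lat 4.34 fz 2.79 tz [ 1.37 -0.15  0.79] t 16.15
```

arm_command --rows '[[[30, -4, 0, 0, 0], [30, -4, 0, 0, 0], [30, -4, 0, 0, 0], [30, -4, 0, 0, 0], [30, -4, 0, 0, 0]]]'

```text
clock: 16.65
tcp_pos: [494.7, 68.5, -6.1]
tcp_rot: [-1.724, -2.626, -0.005]
ft_force: [1.1, 8.2, 3.2]
width: 35.4
finger_force: 52.5
```

```bash
python3 -c "
from h import *
lane();plan(0,0,0,23.4)"
```

```text
grip along -269.4 lat 4.0 -> tray x -50.4 F along -7.08 lat 4.22 fz 3.16 tz [ 1.4  -0.17  0.86] t 16.65
tcp [494.7  68.5  -6.1] yaw 23.42 tilt [0.0015 0.0026] turn 0.02 shift(after turn) [ 133.6 -481.2   -7.1] F [1.06 8.17 3.16] w 35.4 t 16.65
```

arm_command --rows '[[[30, -4, 0.5, 0, 0], [30, -4, 0.5, 0, 0], [30, -4, 0.5, 0, 0], [30, -4, 0, 0, 0], [30, -4, 0, 0, 0]]]'

```text
clock: 17.15
tcp_pos: [503.3, 50.2, -6.3]
tcp_rot: [-1.725, -2.625, -0.003]
ft_force: [0.7, 8.2, 3.7]
width: 35.3
finger_force: 52.6
```

```bash
python3 -c "
from h import *
lane()"
```

```text
grip along -249.2 lat 4.7 -> tray x -30.2 F along -7.25 lat 3.93 fz 3.66 tz [ 1.27 -0.06  0.65] t 17.15
```

arm_command --rows '[[[30, -4, 0.5, 0, 0], [30, -4, 0.5, 0, 0], [30, -4, 0.5, 0, 0], [30, -4, 0.5, 0, 0], [30, -4, 0, 0, 0]]]'

```text
clock: 17.65
tcp_pos: [512.4, 32.0, -6.6]
tcp_rot: [-1.727, -2.623, -0.001]
ft_force: [-1.2, 6.9, 2.7]
width: 35.4
finger_force: 52.8
```

```bash
python3 -c "
from h import *
lane()"
```

```text
grip along -228.8 lat 5.8 -> tray x -9.8 F along -6.82 lat 1.64 fz 2.71 tz [ 1.08 -0.03  0.35] t 17.65
```

Lateral force is fading. Carrying on.

arm_command --rows '[[[30, -4, 0.3, 0, 0], [30, -4, 0.3, 0, 0], [30, -4, 0.2, 0, 0], [30, -4, 0, 0, 0], [30, -4, 0, 0, 0], [30, -4, 0, 0, 0]]]'

```text
clock: 18.25
tcp_pos: [522.4, 9.9, -6.7]
tcp_rot: [-1.727, -2.622, 0.0]
ft_force: [-0.8, 5.1, 3.6]
width: 35.0
finger_force: 52.9
```

```bash
python3 -c "
from h import *
lane()"
```

```text
grip along -204.6 lat 6.2 -> tray x 14.4 F along -5.0 lat 1.25 fz 3.58 tz [ 0.89 -0.03  0.25] t 18.25
```

arm_command --rows '[[[30, -4, 0, 0, 0], [30, -4, 0, 0, 0], [30, -4, 0, 0, 0], [30, -4, 0, 0, 0], [30, -4, 0, 0, 0], [30, -4, 0, 0, 0]]]'

```text
clock: 18.85
tcp_pos: [531.8, -12.0, -6.7]
tcp_rot: [-1.727, -2.622, 0.0]
ft_force: [-0.6, 5.6, 3.3]
width: 34.9
finger_force: 52.9
```

```bash
python3 -c "
from h import *
lane()"
```

```text
grip along -180.8 lat 6.1 -> tray x 38.2 F along -5.35 lat 1.71 fz 3.28 tz [ 0.96 -0.08  0.31] t 18.85
```

arm_command --rows '[[[30, -4, 0, 0, 0], [30, -4, 0, 0, 0], [30, -4, 0, 0, 0], [30, -4, 0, 0, 0], [30, -4, 0, 0, 0], [30, -4, 0, 0, 0], [30, -4, 0, 0, 0], [30, -4, 0, 0, 0]]]'

```text
clock: 19.65
tcp_pos: [544.4, -41.2, -6.7]
tcp_rot: [-1.726, -2.622, -0.0]
ft_force: [-1.6, 6.5, 3.6]
width: 35.5
finger_force: 52.8
```

arm_command --rows '[[[30, -4, 0, 0, 0], [30, -4, 0, 0, 0], [30, -4, 0, 0, 0], [30, -2, 0, 0, 0], [30, -2, 0, 0, 0]]]'

```text
clock: 20.15
tcp_pos: [550.7, -55.8, -6.7]
tcp_rot: [-1.726, -2.622, -0.0]
ft_force: [-0.5, 5.7, 4.4]
width: 35.3
finger_force: 52.8
```

```bash
python3 -c "
from h import *
lane();snap('top','pics/top11.png')"
```

```text
grip along -133.0 lat 6.1 -> tray x 86.0 F along -5.45 lat 1.84 fz 4.36 tz [ 0.92 -0.07  0.3 ] t 20.15
```

arm_command --rows '[[[30, -2, 0, 0, 0], [30, -2, 0, 0, 0], [30, -2, 0, 0, 0], [30, -1, 0, 0, 0], [30, -1, 0, 0, 0], [30, -1, 0, 0, 0]]]'

```text
clock: 20.8
tcp_pos: [554.1, -64.0, -6.7]
tcp_rot: [-1.726, -2.622, -0.0]
ft_force: [-0.5, 5.5, 3.1]
width: 35.2
finger_force: 52.8
```

arm_command --rows '[[[30, -1, 0, 0, 0], [30, -1, 0, 0, 0], [30, -1, 0, 0, 0]]]'

```text
clock: 21.1
tcp_pos: [555.3, -66.7, -6.7]
tcp_rot: [-1.726, -2.622, -0.0]
ft_force: [-1.3, 5.5, 3.6]
width: 35.1
finger_force: 52.8
```

arm_command --rows '[[[30, -1, 0, 0, 0], [30, -1, 0, 0, 0]]]'

```text
clock: 21.3
tcp_pos: [556.1, -68.6, -6.7]
tcp_rot: [-1.726, -2.622, -0.0]
ft_force: [-0.6, 6.4, 3.2]
width: 35.4
finger_force: 52.8
```

```bash
python3 -c "
from h import *
lane()"
```

```text
grip along -119.2 lat 6.0 -> tray x 99.8 F along -6.1 lat 1.96 fz 3.24 tz [ 0.92 -0.14  0.41] t 21.3
```

arm_command --rows '[[[30, -1, 0, 0, 0], [30, -1, 0, 0, 0], [30, -0.5, 0, 0, 0]]]'

```text
clock: 21.6
tcp_pos: [557.1, -70.9, -6.7]
tcp_rot: [-1.726, -2.622, -0.0]
ft_force: [-0.3, 6.3, 3.6]
width: 35.1
finger_force: 52.8
```

arm_command --rows '[[[30, -1, 0, 0, 0], [30, -1, 0, 0, 0], [30, -0.5, 0, 0, 0]]]'

```text
clock: 21.9
tcp_pos: [558.1, -73.2, -6.7]
tcp_rot: [-1.726, -2.622, -0.0]
ft_force: [-0.6, 5.5, 3.1]
width: 35.1
finger_force: 52.8
```

arm_command --rows '[[[30, -1, 0, 0, 0], [30, -1, 0, 0, 0], [30, -0.5, 0, 0, 0]]]'

```text
clock: 22.2
tcp_pos: [559.1, -75.4, -6.7]
tcp_rot: [-1.726, -2.622, -0.0]
ft_force: [-0.1, 5.9, 3.5]
width: 35.0
finger_force: 52.8
```

arm_command --rows '[[[30, -1, 0, 0, 0], [30, -1, 0, 0, 0], [30, -0.5, 0, 0, 0]]]'

```text
clock: 22.5
tcp_pos: [560.1, -77.7, -6.7]
tcp_rot: [-1.726, -2.622, -0.0]
ft_force: [0.1, 5.4, 3.1]
width: 35.2
finger_force: 52.8
```

arm_command --rows '[[[30, -1, 0, 0, 0], [30, -1, 0, 0, 0], [30, -0.5, 0, 0, 0]]]'

```text
clock: 22.8
tcp_pos: [561.0, -80.0, -6.7]
tcp_rot: [-1.726, -2.622, -0.0]
ft_force: [-1.0, 5.9, 4.0]
width: 35.2
finger_force: 52.8
```

arm_command --rows '[[[30, -1, 0, 0, 0], [30, -1, 0, 0, 0], [30, -0.5, 0, 0, 0]]]'

```text
clock: 23.1
tcp_pos: [562.0, -82.3, -6.7]
tcp_rot: [-1.726, -2.622, -0.0]
ft_force: [-0.7, 5.8, 3.6]
width: 35.3
finger_force: 52.8
```

arm_command --rows '[[[30, -1, 0, 0, 0], [30, -1, 0, 0, 0], [30, -0.5, 0, 0, 0]]]'

```text
clock: 23.4
tcp_pos: [562.9, -84.3, -6.8]
tcp_rot: [-1.726, -2.622, -0.0]
ft_force: [-1.0, 6.4, 3.1]
width: 34.8
finger_force: 52.8
```

arm_command --rows '[[[30, -1, 0, 0, 0], [30, -1, 0, 0, 0]]]'

```text
clock: 23.6
tcp_pos: [563.6, -86.0, -6.7]
tcp_rot: [-1.726, -2.622, -0.001]
ft_force: [-1.6, 6.8, 4.3]
width: 35.2
finger_force: 52.9
```

arm_command --rows '[[[30, -1, 0, 0, 0], [30, -0.5, 0, 0, 0]]]'

```text
clock: 23.8
tcp_pos: [563.6, -86.0, -6.8]
tcp_rot: [-1.724, -2.621, -0.002]
ft_force: [-3.0, 10.2, 5.9]
width: 35.3
finger_force: 53.1
```

Buffer contact: about 10.5 N against roughly 6 N of drag. A little more.

arm_command --rows '[[[30, -0.7, 0, 0, 0], [30, 0, 0, 0, 0]]]'

```text
clock: 24.0
tcp_pos: [563.7, -86.2, -6.8]
tcp_rot: [-1.723, -2.621, -0.002]
ft_force: [-2.8, 10.6, 5.9]
width: 35.2
finger_force: 53.2
```

```bash
python3 -c "
from h import *
lane()"
```

```text
grip along -100.0 lat 5.9 -> tray x 119.0 F along -10.85 lat 1.68 fz 5.86 tz [1.75 0.34 0.28] t 24.0
```

arm_command --rows '[[[30, -0.7, 0, 0, 0], [30, -0.5, 0, 0, 0], [30, 0, 0, 0, 0]]]'

```text
clock: 24.3
tcp_pos: [563.7, -86.3, -6.9]
tcp_rot: [-1.722, -2.62, -0.002]
ft_force: [-4.6, 11.1, 6.5]
width: 34.9
finger_force: 53.4
```

```bash
python3 -c "
from h import *
lane()"
```

```text
grip along -99.8 lat 5.9 -> tray x 119.2 F along -11.99 lat 0.15 fz 6.5 tz [2.14 0.57 0.2 ] t 24.3
```

arm_command --rows '[[[30, -1, 0, 0, 0], [30, -1, 0, 0, 0], [30, 0, 0, 0, 0]]]'

```text
clock: 24.6
tcp_pos: [563.8, -87.2, -7.0]
tcp_rot: [-1.722, -2.618, -0.003]
ft_force: [-6.1, 14.0, 7.3]
width: 35.3
finger_force: 53.4
```

```bash
python3 -c "
from h import *
lane()"
```

```text
grip along -99.0 lat 5.6 -> tray x 120.0 F along -15.25 lat -0.01 fz 7.35 tz [ 2.52  0.91 -0.1 ] t 24.6
```

arm_command --rows '[[[30, -0.8, 0, 0, 0], [30, 0, 0, 0, 0], [30, 0, 0, 0, 0], [30, 0, 0, 0, 0]]]'

```text
clock: 25.0
tcp_pos: [563.8, -87.3, -7.1]
tcp_rot: [-1.721, -2.618, -0.003]
ft_force: [-7.3, 15.3, 7.9]
width: 34.9
finger_force: 53.5
```

```bash
python3 -c "
from h import *
lane();snap('side','pics/side12.png')"
```

```text
grip along -98.9 lat 5.6 -> tray x 120.1 F along -16.93 lat -0.69 fz 7.89 tz [ 2.8   1.11 -0.14] t 25.0
```

arm_command --rows '[[[30, 1, 0, 0, 0], [30, 1, 0, 0, 0], [30, 0, 0, 0, 0], [45, 0, 0, 0, 0], [60, 0, 0, 0, 0], [70, 0, 0, 0, 0], [70, 0, 0, 0, 0]]]'

```text
clock: 25.75
tcp_pos: [566.2, -92.4, -6.6]
tcp_rot: [-1.73, -2.622, 0.002]
ft_force: [0.6, -0.2, 0.3]
width: 70.0
finger_force: 0.0
```

```bash
python3 -c "
from h import *
lane();snap('side','pics/side13.png');plan(563,-86,100)"
```

```text
grip along -93.2 lat 5.8 -> tray x 125.8 F along 0.38 lat 0.45 fz 0.28 tz [-0.04 -0.02  0.02] t 25.75
tcp [566.3 -92.1  -6.6] yaw 23.18 tilt [-0.0005 -0.0006] turn 0 shift(after turn) [   6.9   -0.7 -106.6] F [ 0.04 -0.78  0.54] w 69.9 t 25.8
```

arm_command --rows '[[[70, 0, 0, -10, 0], [70, 0, 0, -25, 0], [70, 0, 0, -35, 0], [70, 0, 0, -40, 0], [70, 30, 0, -20, 0], [70, 40, 0, 0, 0], [70, 40, 0, 0, 0], [70, 40, 0, 0, 0]]]'

```text
clock: 26.6
tcp_pos: [506.9, 47.6, 124.6]
tcp_rot: [1.729, 2.622, 0.001]
ft_force: [0.7, 1.3, -0.4]
width: 70.1
finger_force: 0.0
```

```bash
python3 -c "
from h import *
b=snap('side','pics/side14.png');a=snap('top','pics/top14.png')
c=cv2.imread('pics/side13.png')
# wooden grip location (brown) before release / after, and orange flap pixels, compared with start
for f in('side0','side12','side14'):
  im=cv2.imread(f'pics/{f}.png');h=cv2.cvtColor(im,cv2.COLOR_BGR2HSV)
  m=(h[...,0]>5)&(h[...,0]<16)&(h[...,1]>150); r=m[140:180,210:275]; ys,xs=np.where(r)
  print(f,'flap px',len(ys),xs.min()+210,xs.max()+210,ys.min()+140,ys.max()+140)
h=cv2.cvtColor(a,cv2.COLOR_BGR2HSV);print(a.shape)
u,v=map(int,proj('side',[563.8,-87.3,40]));print(u,v)
cv2.imwrite('pics/c14.png',np.hstack([cv2.resize(b[v-60:v+40,u-50:u+50],(400,400),interpolation=3),cv2.resize(a[110:210,210:310],(400,400),interpolation=3)]))
plan(0,0,0)"
```

```text
side0 flap px 456 221 263 149 172
side12 flap px 69 221 263 149 171
side14 flap px 65 221 229 163 173
(384, 512, 3)
243 187
tcp [505.2  52.6 124.8] yaw 23.74 tilt [0.0001 0.0024] turn 0 shift(after turn) [ 154.9 -483.8  124.6] F [-0.36  0.17  0.4 ] w 70.3 t 26.7
```

arm_command --rows '[[[70, 0, 0, -45, 0], [70, 0, 0, -45, 0], [70, -31, -24, 0, 0], [70, -31, -24, 0, 0], [70, -31, -24, 0, 0], [70, -31, -24, 0, 0], [70, -31, -24, 0, 0], [70, -31, -24, 0, 0]]]'

```text
clock: 27.5
tcp_pos: [447.7, -183.3, 214.3]
tcp_rot: [1.729, 2.622, -0.001]
ft_force: [0.6, -0.5, -0.3]
width: 69.9
finger_force: 0.0
```

arm_command --rows '[[[70, -31, -24, 0, 0], [70, -31, -24, 0, 0], [70, -20, -24, 0, 0], [70, -20, -24, 0, 0], [70, 0, 0, 0, 0]]]'

```text
clock: 28.0
tcp_pos: [397.4, -317.8, 213.8]
tcp_rot: [-1.739, -2.617, 0.004]
ft_force: [-0.7, -0.4, 0.7]
width: 70.0
finger_force: 0.0
```

```bash
python3 -c "
from h import *
b=snap('side','pics/side15.png');a=snap('top','pics/top15.png');plan(0,0,0)
b0=cv2.imread('pics/side0.png')
h=cv2.cvtColor(b,cv2.COLOR_BGR2HSV);h0=cv2.cvtColor(b0,cv2.COLOR_BGR2HSV)
for n,g in(('0',h0),('15',h)):
  m=(g[...,0]>3)&(g[...,0]<18)&(g[...,1]>140)
  k,l,s,c=cv2.connectedComponentsWithStats(m.astype(np.uint8))
  print(n,[(list(map(int,s[i])),np.round(c[i],1).tolist()) for i in range(1,k) if s[i,4]>25 and 200<c[i][0]<330 and 130<c[i][1]<280])
print('diff at hood flap',np.abs(b[148:174,219:266].astype(int)-b0[148:174,219:266]).mean())
for x in(-215,-125,-115,-100): p=np.array([597.9,-180.3])+x*np.array([.397,-.918]); print(x,proj('side',(*p,46)))
"
```

```text
tcp [ 400.  -313.5  214. ] yaw 23.12 tilt [ 0.0002 -0.0001] turn 0 shift(after turn) [ 445.4 -244.8  213.9] F [-0.02  1.21 -0.28] w 70.0 t 28.1
0 [([220, 157, 44, 16, 466], [241.9, 164.7]), ([300, 189, 20, 17, 299], [309.9, 197.1]), ([247, 252, 10, 8, 39], [251.8, 255.6])]
15 [([220, 157, 44, 16, 462], [241.9, 164.7]), ([240, 189, 9, 8, 31], [244.9, 192.4]), ([300, 189, 20, 17, 293], [309.9, 197.2])]
diff at hood flap 1.3270594653573378
-215 [249.86338208 215.89791194]
-125 [246.46430468 191.81113738]
-115 [246.11318803 189.32303057]
-100 [245.59567552 185.65579807]
```

```bash
python3 -c "
from bench import job
print(job.job_done())"
```

```text
the job is handed in; nothing more can be done
None
```

The fish plaque lies in the tray, and the tray is pushed home against the stop and let go. The press was about 11 N beyond drag, with the tray's origin roughly 119 mm past the mouth by estimate. In the last pictures the flap hangs shut and the tile has not moved. I did not measure the chip or tape again, and the plaque was last seen in the tray before the push. The job is handed in, but no verdict came back.

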